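Let the incubator's glass cover down on a finger and start the run

ROBOT

A 6-joint arm with a two-finger parallel gripper is mounted at the origin on a cart in front of the work surface, level with it; the furniture and walls round the work are solid. World frame = base frame: x ahead of the robot, y to its left, z up, the work surface at z = 0. Lengths are in m, angles in rad, forces in N, time in s.
With the tool pointing down it reaches from about 0.325 to 0.775 m from the base axis. Payload 5.5 kg.
Tool frame: the origin (TCP) lies midway between the tips of the shut fingers; the grasp point (between the pads) lies 19 mm behind it; z points along the fingers, y is the line along which they close (so a half turn about z gives the same grasp; the last joint's range is limited). The gripper opens to 85 mm and grips with 20 to 120 N. Pads are 22 mm wide; open, the fingers measure 114 mm over their backs; the gripper's body (76 mm by 85 mm) begins 54 mm behind the grasp point. The pads swing forward as they close: fully open they stand 13 mm farther back than shut.
Start: joints at [1.216, 0.091, 1.231, -0, 1.82, -0.057], TCP at [0.176, 0.574, 0.204] pointing down, gripper open.
Joint ranges: [-2.87, 2.87], [-0.86, 2.18], [0.17, 2.46], [-1.51, 4.65], [0.06, 2.69], [-2.65, 2.65]. Speed limits (rad/s): [2.57, 2.57, 3.01, 3.14, 3.14, 3.14].

INTERFACE

Orientations are given as a unit quaternion [w, x, y, z].
In Python, from station import r gives the robot as it stands.
- The arm moves only by the shell command python3 -m inch 'ROWS' [OPENING] [FORCE]. ROWS is JSON, a list of rows, each a list of 2 entries, a list of its own where there are three numbers: the shift along the tool's x, y, z in m, then the turn about the tool's z in rad. In form: [[[tx, ty, tz], roll], ...]. A call has 1 to 5 rows; each row is the pose to reach, as a shift and turn from the pose commanded when the call began, along the tool's axes at that moment; what a row does not reach only later rows make up. A row lasts 1/8 s, in which the tool goes at most 62.5 mm and 10.7 degrees, less where a joint would pass 70% of its speed; a pose out of reach is approached as far as the arm can. A call with a gripper value outside its range is refused whole. OPENING is the closure, from 0 (fully open) to 1 (shut), set as the call begins (- or left out, the last holds). The fingers move at their own pace and stop on an object; FORCE is the grip in N (left out, the last holds). Time passes only in rows, so rows that repeat a pose let the fingers close. It gives the time, the measured TCP pose, the force, the opening and the grip force at its end, in the units of the state.
- r.read_state(): the state, without advancing time (a new reading comes with each control period).
- r.grab_frame(name): name is "side" or "top"; returns a dict with "image" (420x560x3 uint8, blue, green, red), "mtx" (3x3 intrinsics, pixels), "dist_coeffs" ([k1, k2, p1, p2, k3] as OpenCV has them; the pictures are not rectified), "pose" (4x4, takes a point from camera to world coordinates). Camera axes: x right, y down, z forward; pixel columns grow to the right and rows downward; lengths in m; the calibration is good to about 2 mm. A picture is of the moment at which its call begins. There is no depth.
- r.sign_off(): hands the job in; it is judged then, once.
The state is a dict: "clock": time; "joints": joint angles; "joint_velocities": joint speeds; "joint_torque": joint torques, N m; "tcp_pos": TCP position; "tool_rot": TCP orientation; "wrist_force": force on the tool from outside, world axes, zero at the start; "wrist_torque": the same for the moment, N m; "opening": opening from 0.0 (shut) to 1.0 (fully open); "gripper_force": force on a finger pad.
Only numpy, scipy, OpenCV 4.12 (cv2) and the standard library are available. Lean on these libraries where they do the work, as an engineer would, in place of code of your own. Each camera call takes 0.05 s, during which the arm holds its last target. There are 200 camera calls.

TASK

Close the small block incubator's glass cover with a finger only, pinching nothing: nudge the open cover forward from behind until it topples, catch it on the finger (its bow handle can land on the outside of a finger held under the bar), and keep it on the finger all the way down until it rests on its seat, with no drop or slam. Then press the round start key with a fingertip to start the run, and back away, leaving the incubator and the things around it where they stand.

Things in the scene. Friction and masses are not known exactly. Their poses are not given: they have to be found in the camera images.
- incubator: small loose block incubator, white case 120 (x) x 165 (y) x 85 (z) mm, 2.2 kg; origin at the centre of its underside, +x to its rear (hinge side), +y to its left, z up. On top: at the left a well with a grey heat block, closed by the hinged glass cover; at the right a 40 mm wide strip with a dark display in front and the round start key behind it.
- cover: glass cover in an aluminium frame, 0.3 kg, 118 mm wide. Origin on the hinge pin, at (50, 20, 89) mm in the incubator's frame, pin along its y. Axes equal the incubator's when shut: free edge at x = -104 mm, outer face z = 6, inner -2. It bears a steel bow handle: 10 mm round bar along y, axis at x = -94, z = 56 (45 mm clear over the outer face), between 10 mm posts at y = -50 and 50.
- cover_hinge (a joint): cover angle, rad: 0 = shut on its seat, grows as it opens (turning about the incubator's +y, free edge up and to the rear); 1.62 = open against its stop, just past upright, where it stands by its own weight. Little friction, light damping: pushed forward below about 1.36 it topples and falls shut unless carried; let go even 3 mm above the seat it lands too hard.
- handle_mid (a point): middle of the bow handle's bar (on the bar's axis), moves with the cover; axes as the cover's. As the bar stands well above the pin, a finger bearing on it from in front (from the incubator's -x side) or from below holds the cover up at every angle with 2 to 3 N, even upright fingers; drawn back towards -x the finger lets it down.
- start_key (a joint): travel of the start key in m: 0 = up, 0.005 = fully down; spring return, about 4 N at the bottom
- start_key_top (a point): centre of the top face of the round grey start key (22 mm diameter) in its round housing, on the right-hand strip behind the display; pressed straight down
- reagent_bottle: bystander: small bottle with screw cap, 45 x 45 x 82 mm, standing left of the incubator, origin at the centre of its foot
- pipette: bystander: micropipette lying on the bench behind the incubator, 261 x 59 x 26 mm
- beaker_1: bystander: small clear beaker, 52 mm wide, 62 mm high, left behind the incubator
- calculator_1: bystander: calculator 120 x 70 x 15 mm lying on the bench to the right
- marker: bystander: marker pen 134 x 12 x 12 mm lying on the bench right of the incubator

How it is judged:
On the way, in this order (a step that is already met when the one before it is completed fails the run):
1. the cover, toppled past its balance, is caught and carried by the finger (value of joint cover_hinge between 0.4 and 1.3 rad and velocity of joint cover_hinge above -1 rad/s and contact force between the fingers and cover above 0.1 N), for 0.2 s.
2. the cover rests shut on its seat, key not pressed yet (value of joint cover_hinge below 0.02 rad and value of joint start_key below 0.0015 m), for 0.2 s.
3. the start key is pressed down with the cover shut (value of joint start_key above 0.0035 m and value of joint cover_hinge below 0.03 rad), for 0.04 s.
At the end, for the whole second after the job is handed in: The cover is fully shut (hinge within 0.02 rad), the start key has been pressed at least 3.5 mm after that and is up again, the incubator stands level within 15 mm of where it was, at rest (value of joint cover_hinge below 0.02 rad and value of joint start_key below 0.001 m and distance of incubator from where it was at the start of the episode below 0.015 m and angle between incubator's own z axis and vertical below 0.03 rad and linear speed of incubator below 0.01 m/s); the robot touches nothing.
It fails at once if the cover falls freely (over 3 rad/s) or slams (over 2 rad/s within 0.1 rad of its seat) (velocity of joint cover_hinge below -3 rad/s or (value of joint cover_hinge below 0.1 rad and velocity of joint cover_hinge below -2 rad/s)).
It fails at once if the cover or its handle is pinched or forced (over 15 N) (contact force between the fingers and cover above 15 N).
It fails at once if the start key is pressed while the cover is open (value of joint start_key above 0.003 m and value of joint cover_hinge above 0.05 rad).
It fails at once if the incubator is lifted, tipped or shoved (over 15 mm or 0.08 rad) (distance of incubator from where it was at the start of the episode above 0.015 m or angle between incubator's own z axis and vertical above 0.08 rad).
It fails at once if a bystander is moved by more than 20 mm (distance of any of reagent_bottle, pipette, beaker_1, calculator_1, marker from where it was at the start of the episode above 0.02 m).
It also fails if it takes over 48 s, if anything falls off the work surface, if the arm or the gripper's body presses on something with over 40 N, if the wrist force passes 120 N, or if a joint passes its speed limit or range.

## Working session

There is one attempt and no reset: what is moved stays moved. The work goes in short steps, Python scripts to look and compute and a shell command to move; the robot and the scene stay as the last step left them, time stands still between calls to the robot, and variables do not carry over. Pictures are saved under pics/ and viewed, at most 10 in all, crops included, and the job is handed in when it is done.

```bash
ls; mkdir -p pics
python3 - <<'E'
from station import r
import cv2
s=r.read_state(); print(s['clock'],s['tcp_pos'],s['tool_rot'],s['opening'])
for n in("side","top"):
    f=r.grab_frame(n); cv2.imwrite(f"pics/{n}0.png",f["image"]); print(n,f["mtx"],f["dist_coeffs"],f["pose"])
E
```

```text
pics
0.0 [0.17592454 0.57327894 0.20334855] [-2.01252094e-04  1.48321808e-01  9.88938667e-01 -9.56017773e-04] 1.0040022599770697
side [[392.97516169   0.         277.61938867]
 [  0.         392.97516169 208.3327945 ]
 [  0.           0.           1.        ]] [-0.08793938  0.          0.          0.          0.        ] [[ 0.98156621 -0.13312102  0.13713704  0.46714377]
 [-0.19104842 -0.66345425  0.72341479 -0.63302559]
 [-0.00531756 -0.73627933 -0.67665684  0.78805367]
 [ 0.          0.          0.          1.        ]]
top [[478.64836242   0.         285.84776273]
 [  0.         478.64836242 211.9330512 ]
 [  0.           0.           1.        ]] [-0.03540585  0.          0.          0.          0.        ] [[ 2.98281188e-03 -9.89406122e-01  1.45143476e-01  4.07671553e-01]
 [-9.99995432e-01 -2.88023042e-03  9.16890301e-04  1.12273837e-01]
 [-4.89130223e-04 -1.45145547e-01 -9.89410193e-01  1.26901160e+00]
 [ 0.00000000e+00  0.00000000e+00  0.00000000e+00  1.00000000e+00]]
```

View pics/side0.png

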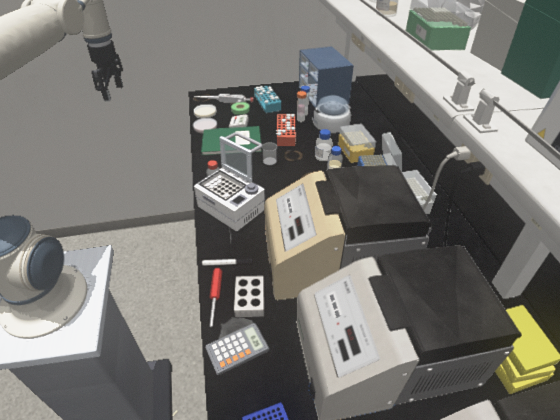

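View pics/top0.png

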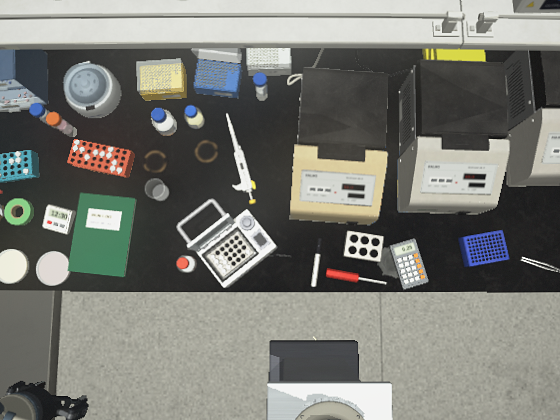

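The side view shows the incubator at about (230,195), with its cover open up to (238,150). The top view shows it at about (235,245), rotated, with the bow handle at (205,212), the key at (250,222) and the red-capped bottle at (185,264). I'll enlarge both.

Run:
```python
import cv2
a=cv2.imread('pics/top0.png')[185:300,160:290]; b=cv2.imread('pics/side0.png')[120:235,180:310]
cv2.imwrite('pics/c.png',cv2.hconcat([cv2.resize(x,(390*1,345),interpolation=cv2.INTER_CUBIC) for x in(a,b)]))
```

```text
(no output)
```

View pics/c.png

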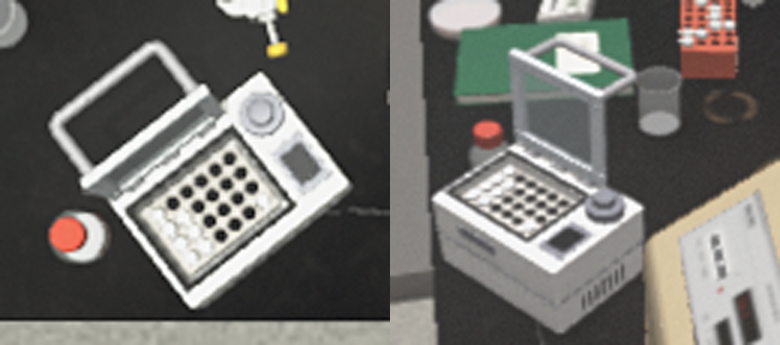

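The crop shows the key at top crop (263,112) and side crop (215,203). The display marks the front right, and the bow's bar runs from (55,125) to (155,45) in the top crop. I'll triangulate these.

```bash
cat > h.py <<'E'
import numpy as np,cv2
from station import r
def ray(f,p):
    u=cv2.undistortPoints(np.array([[p]],float),f["mtx"],f["dist_coeffs"])[0,0]
    P=np.array(f["pose"]); d=P[:3,:3]@[u[0],u[1],1]; return P[:3,3],d/np.linalg.norm(d)
def tri(a,b):
    (o1,d1),(o2,d2)=a,b
    t=np.linalg.lstsq(np.c_[d1,-d2],o2-o1,rcond=None)[0]
    p,q=o1+t[0]*d1,o2+t[1]*d2; return (p+q)/2,np.linalg.norm(p-q)
def plane(a,z): return a[0]+a[1]*(z-a[0][2])/a[1][2]
E
python3 - <<'E'
from h import *
np.set_printoptions(precision=4,suppress=True)
T=r.grab_frame("top");S=r.grab_frame("side")
pts=dict(key=((263,112),(215,203)),FR=((352,187),(172,267)),RR=((263,75),(252,209)),FL=((193,305),(43,196)),barL=((55,125),(173,40)),barR=((155,45),(242,78)))
W={}
for k,(a,b) in pts.items():
    ra=ray(T,np.array(a)/3+[160,185]-0.33); rb=ray(S,np.array(b)/3+[180,120]-0.33)
    p,g=tri(ra,rb); W[k]=plane(ra,.085); print(k,p,round(g,4),W[k])
d=W['FL']-W['FR']; e=W['RR']-W['FR']
print(np.linalg.norm(d),np.linalg.norm(e),np.degrees(np.arctan2(-d[0],d[1])),np.degrees(np.arctan2(e[1],e[0])), (W['FL']+W['RR'])/2)
E
```

```text
key [0.5537 0.2086 0.0935] 0.0018 [0.5557 0.2093 0.085 ]
FR [0.4986 0.135  0.0876] 0.0104 [0.4936 0.135  0.085 ]
RR [0.5876 0.2102 0.0791] 0.0003 [0.5868 0.2098 0.085 ]
FL [0.3959 0.2644 0.0829] 0.0019 [0.3968 0.2642 0.085 ]
barL [0.5356 0.3611 0.1777] 0.004 [0.5443 0.3822 0.085 ]
barR [0.5949 0.2863 0.1752] 0.0029 [0.612  0.3006 0.085 ]
0.16144476279590347 0.11948815496994238 36.82809568692503 38.73888544788144 [0.4918 0.237  0.085 ]
```

```bash
python3 -m inch '[[[0,0,-0.04],-0.18],[[-0.06,-0.02,-0.045],-0.36],[[-0.118,-0.041,-0.045],-0.54],[[-0.176,-0.061,-0.045],-0.72],[[-0.2,-0.069,-0.045],-0.9]]' 1 40
cat > where.py <<'E'
from h import *
import sys
from scipy.spatial.transform import Rotation as R
# tool pose in incubator frame and shift (tool axes) to incubator point given mm
C=np.array([.4925,.237,0]);yaw=np.radians(38.3)
A=R.from_euler('z',yaw).as_matrix()
def rep(target=None):
    s=r.read_state();w=s["tool_rot"];Q=R.from_quat([w[1],w[2],w[3],w[0]]).as_matrix();p=np.array(s["tcp_pos"])
    print("t",round(s["clock"],2),"inc mm",np.round(A.T@(p-C)*1e3,1),"xang",round(np.degrees(np.arctan2(Q[1,0],Q[0,0])),1),"F",np.round(A.T@np.array(s["wrist_force"]),1),"open",round(s["opening"],2))
    if target is not None: print("shift",np.round(Q.T@(A@np.array(target)/1e3+C-p),4),"roll to 218.3 deg:",round(-np.radians((218.3-np.degrees(np.arctan2(Q[1,0],Q[0,0]))+180)%360-180)if 0 else -(np.radians((218.3-np.degrees(np.arctan2(Q[1,0],Q[0,0]))+180)%360-180)),4))
if __name__=="__main__": rep([float(v) for v in sys.argv[1:4]] if len(sys.argv)>3 else None)
E
python3 where.py 84 20 240
```

```text
clock: 0.82
tcp_pos: [0.3489, 0.4471, 0.2493]
tool_rot: [-0.0, -0.293, 0.956, -0.0]
wrist_force: [-0.8, 1.0, 0.4]
opening: 0.0
gripper_force: 0.0
t 0.82 inc mm [ 17.5 253.9 249.3] xang -145.9 F [-0.   1.2  0.4] open 0.0
shift [-0.0833 -0.2285  0.0094] roll to 218.3 deg: -0.0727
```

```bash
python3 -m inch '[[[-0.021,-0.057,0],-0.07],[[-0.042,-0.114,0.005],-0.0727],[[-0.062,-0.171,0.009],-0.0727],[[-0.083,-0.228,0.009],-0.0727],[[-0.083,-0.228,0.009],-0.0727]]'
python3 where.py 84 20 240
python3 - <<'E'
from h import *
T=r.grab_frame("top")["image"][185:300,160:290];S=r.grab_frame("side")["image"][120:235,180:310]
cv2.imwrite('pics/d.png',cv2.hconcat([cv2.resize(x,(390,345),interpolation=cv2.INTER_CUBIC) for x in(T,S)]))
E
```

```text
clock: 1.45
tcp_pos: [0.5458, 0.3026, 0.2386]
tool_rot: [-0.001, -0.323, 0.946, -0.001]
wrist_force: [-0.6, 1.2, 1.2]
opening: -0.002
gripper_force: 0.0
t 1.45 inc mm [ 82.5  18.5 238.6] xang -142.3 F [0.2 1.3 1.2] open -0.0
shift [-0.0015  0.0015 -0.0014] roll to 218.3 deg: -0.0099
```

View pics/d.png

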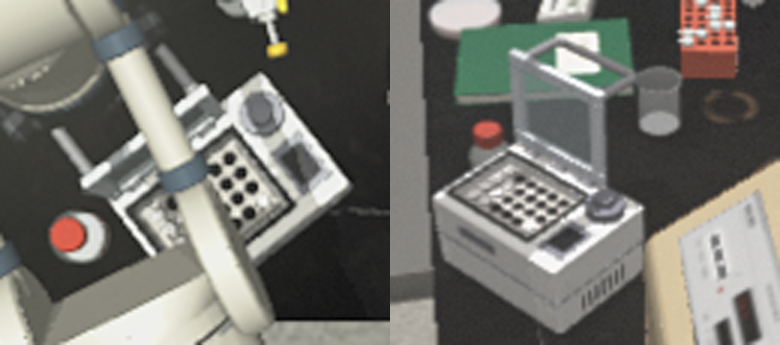

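The side crop ends just below the fingertip, and in the top view the arm hides the bow. I'll lower to about 10 mm above the cover's edge and look at the fingertip from the side.

```bash
python3 -m inch '[[[-0.0015,0.0015,0.033],-0.01],[[-0.0015,0.0015,0.033],-0.01]]'
python3 where.py 84 20 160
python3 - <<'E'
from h import *
S=r.grab_frame("side")["image"][80:200,190:300]
cv2.imwrite('pics/e.png',cv2.resize(S,(550,600),interpolation=cv2.INTER_CUBIC))
E
```

```text
clock: 1.8
tcp_pos: [0.5411, 0.3089, 0.2046]
tool_rot: [-0.003, -0.332, 0.943, -0.0]
wrist_force: [-0.6, -0.2, -0.4]
opening: -0.001
gripper_force: 0.0
t 1.8 inc mm [ 82.7  26.3 204.6] xang -141.2 F [-0.6  0.2 -0.4] open -0.0
shift [-0.0015 -0.0064  0.0446] roll to 218.3 deg: 0.0081
```

View pics/e.png

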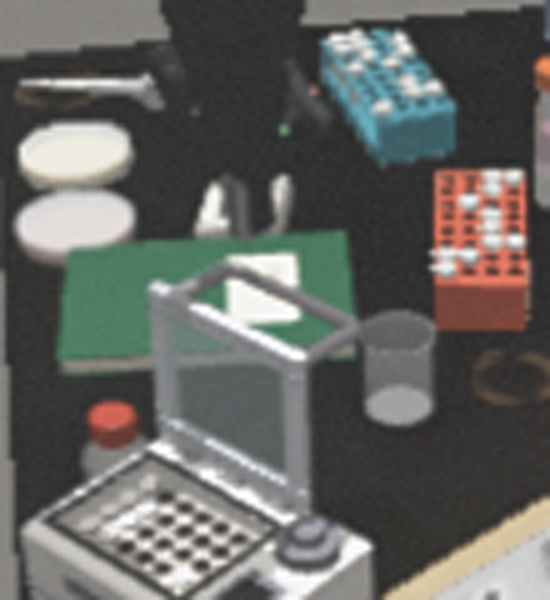

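The fingertip (dark) is at about crop (240,238), above and left of the slot, whose centre is near (262,310). I'll project the TCP to check, and let the arm settle.

```bash
python3 -m inch '[[[0,0,0],0],[[0,0,0],0]]' >/dev/null; python3 where.py 84 20 160
python3 - <<'E'
from h import *
from where import A,C
S=r.grab_frame("side");P=np.linalg.inv(S["pose"])
def pr(w):return ((cv2.projectPoints(np.array([w],float),cv2.Rodrigues(P[:3,:3])[0],P[:3,3],S["mtx"],S["dist_coeffs"])[0].ravel()-[190,80])*5+2).round()
s=r.read_state();print("tcp",pr(s["tcp_pos"]))
for n,m in dict(barL=(110,70,180),barR=(110,-30,180),edgeL=(55+2,79,193),edgeR=(57,-39,193),slot=(84,20,187)).items(): print(n,pr(A@np.array(m)/1e3+C))
E
```

```text
t 2.1 inc mm [ 84.4  24.6 209.3] xang -141.3 F [-0.2 -0.5  0.4] open -0.0
shift [ 0.0006 -0.0046  0.0493] roll to 218.3 deg: 0.0065
tcp [256. 267.]
barL [235. 265.]
barR [362. 327.]
edgeL [155. 278.]
edgeR [307. 354.]
slot [264. 304.]
```

The projected bar and edges match the picture within about 2 mm, and the TCP sits over the slot. I'll insert the finger.

```bash
python3 -m inch '[[[0,-0.004,0.02],0.006],[[0,-0.004,0.04],0.006],[[0,-0.004,0.053],0.006],[[0,-0.004,0.053],0.006],[[0,-0.004,0.053],0.006]]'; python3 where.py 84 20 155
```

```text
clock: 2.78
tcp_pos: [0.546, 0.3052, 0.1552]
tool_rot: [0.0, -0.328, 0.945, 0.0]
wrist_force: [0.4, -0.0, 1.5]
opening: 0.003
gripper_force: 0.0
t 2.77 inc mm [ 84.2  20.3 155.2] xang -141.7 F [ 0.3 -0.3  1.5] open 0.0
shift [ 0.0002 -0.0003  0.0002] roll to 218.3 deg: 0.0001
```

```bash
python3 -m inch '[[[0,0,-0.003],0.18],[[0,0,-0.005],0.36],[[0,0,-0.005],0.54],[[0,0,-0.005],0.72],[[0,0,-0.005],0.75]]'; python3 where.py 46 20 175
```

```text
clock: 3.4
tcp_pos: [0.5462, 0.3052, 0.1606]
tool_rot: [0.001, 0.041, 0.999, 0.0]
wrist_force: [0.1, 0.9, 0.3]
opening: 0.001
gripper_force: 0.0
t 3.4 inc mm [ 84.4  20.3 160.6] xang 175.3 F [0.6 0.6 0.3] open 0.0
shift [ 0.0279 -0.0264 -0.0144] roll to 218.3 deg: -0.7499
```

```bash
python3 -m inch '[[[0.008,-0.0075,0],0],[[0.014,-0.013,-0.003],0],[[0.019,-0.018,-0.006],0],[[0.024,-0.023,-0.01],0],[[0.028,-0.0264,-0.014],0]]'; python3 where.py; python3 -m inch '[[[0,0,0],0],[[0,0,0],0],[[0,0,0],0]]'; python3 where.py
python3 - <<'E'
from h import *
S=r.grab_frame("side")["image"][80:200,190:300]
cv2.imwrite('pics/f.png',cv2.resize(S,(550,600),interpolation=cv2.INTER_CUBIC))
E
```

```text
clock: 4.03
tcp_pos: [0.5154, 0.2806, 0.174]
tool_rot: [0.0, 0.041, 0.999, 0.0]
wrist_force: [-0.2, -0.0, 0.2]
opening: 0.001
gripper_force: 0.0
t 4.03 inc mm [ 45.1  20.  174. ] xang 175.3 F [-0.1  0.1  0.2] open 0.0
clock: 4.4
tcp_pos: [0.5158, 0.2811, 0.1731]
tool_rot: [-0.0, 0.041, 0.999, -0.0]
wrist_force: [-0.4, -0.0, -0.5]
opening: 0.001
gripper_force: 0.0
t 4.4 inc mm [ 45.6  20.1 173.1] xang 175.3 F [-0.3  0.2 -0.5] open 0.0
```

View pics/f.png

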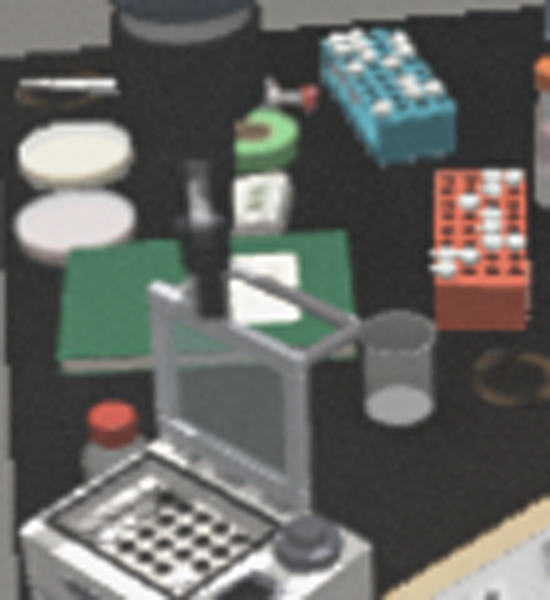

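The cover has not moved: its edge is still at (155,287)-(305,355). The dark fingertip ends at about (210,315), level with the edge. I'll compare that with the projected TCP.

```bash
cat > pr.py <<'E'
from h import *
from where import A,C
def mk(S,off=(190,80),k=5):
    P=np.linalg.inv(S["pose"])
    return lambda w:((cv2.projectPoints(np.array([w],float),cv2.Rodrigues(P[:3,:3])[0],P[:3,3],S["mtx"],S["dist_coeffs"])[0].ravel()-off)*k+2).round()
E
python3 - <<'E'
from pr import *
S=r.grab_frame("side");pr=mk(S);s=r.read_state();p=np.array(s["tcp_pos"])
for dz in(0,.02,.04,.073): print(dz,pr(p+[0,0,dz]))
for m in((57,79,193),(57,20,193),(57,-39,193),(61,20,193)): print(m,pr(A@np.array(m)/1e3+C))
cv2.imwrite('pics/g.png',cv2.resize(S["image"][100:170,200:290],(720,560),interpolation=cv2.INTER_CUBIC))
E
```

```text
0 [217. 354.]
0.02 [214. 324.]
0.04 [211. 293.]
0.073 [206. 239.]
(57, 79, 193) [155. 278.]
(57, 20, 193) [229. 315.]
(57, -39, 193) [307. 354.]
(61, 20, 193) [234. 312.]
```

View pics/g.png

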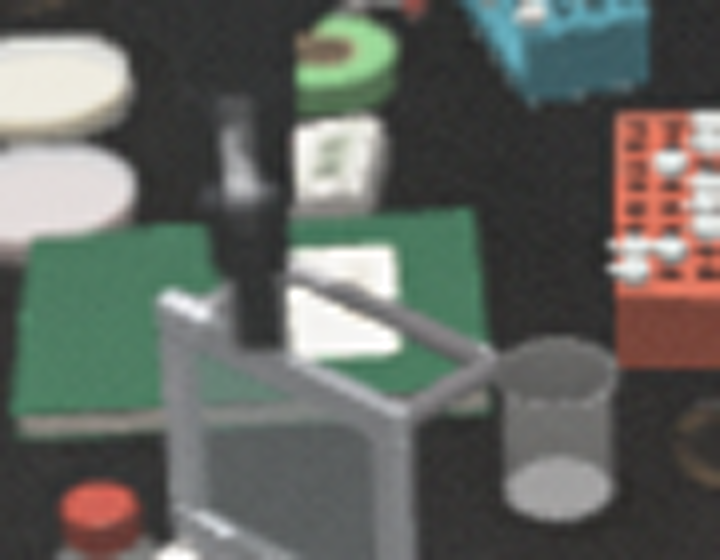

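Run:
```python
from h import *
g=cv2.cvtColor(r.grab_frame("side")["image"],cv2.COLOR_BGR2GRAY)
print("cols",list(range(224,246)))
for y in range(134,158): print(y,*["%3d"%v for v in g[y,224:246]])
```

```text
cols [224, 225, 226, 227, 228, 229, 230, 231, 232, 233, 234, 235, 236, 237, 238, 239, 240, 241, 242, 243, 244, 245]
134 109 108  95  78  67  55  54  51  50  51  75  98 138 149 171 196 215 226 238 237 234 234
135 104 107 105 109 101  73  52  51  49  54  77  97 138 137 135 151 170 162 161 168 189 227
136 116 115 133 139 119  78  52  50  53  54  70 121 236 247 216 148 121 112 111 125 137 162
137 177 165 167 146 116  78  54  51  53  54  67 123 241 249 244 236 200 147 113 106 116 124
138 230 223 174 126 105  78  57  52  51  52  67 113 219 244 246 246 247 247 216 144 113 108
139 223 225 176 133 114  82  59  52  49  51  61 113 218 245 245 244 244 247 246 240 215 165
140 153 153 145 142 118  87  59  51  53  51  62 113 219 246 245 243 242 244 246 246 246 245
141 132 126 126 127 114  86  59  53  50  52  58 107 194 243 245 244 244 244 245 245 245 246
142 127 122 121 125 114  89  59  50  53  49  56 103 189 244 246 245 245 245 245 245 245 246
143 121 120 121 123 117 102  86  78  73  75  87 108 186 244 247 247 247 247 248 248 249 249
144 124 118 119 122 123 118 115 112 112 114 126 139 170 211 228 
[... 523 characters left out ...]
 117 123 124 122 126 128 125 125 124 121 122 122 124 142
151 126 131 130 130 131 134 132 130 131 130 131 130 132 131 131 129 126 122 121 122 123 123
152 127 127 130 132 129 132 129 130 131 126 123 124 122 118 118 117 116 113 117 120 122 125
153 127 118 113 110 112 108 102 102 100  98  95  95  97  96  93  93  96  94  93 100 112 118
154 125 108  98  94  96  94  93  94  93  94  93  93  93  93  93  93  92  91  92  92  95 100
155 128 110  96  94  94  95  94  93  94  95  93  92  93  94  93  94  92  91  93  93  92  95
156 126 112  99  92  93  95  94  95  94  94  93  91  92  94  92  92  93  93  96  96  91  95
157 127 112  98  95  94  93  95  94  93  96  93  94  92  94  94  89  93  91  94  96  93  94
```

The finger's lower end is flat at row 143, in front of the frame's edge. So the real tip is about 22 mm above the reported TCP, and it passed over the cover without touching it. I'll go back, insert about 24 mm deeper, spread the fingers slightly to reduce slack, and check.

```bash
python3 -m inch '[[[-0.014,0.0132,-0.01],0],[[-0.028,0.0264,-0.01],0],[[-0.028,0.026,0.01],0],[[-0.028,0.026,0.033],0],[[-0.028,0.026,0.033],0]]'; python3 -m inch '[[[0,0,0],0],[[0,0,0],0]]' 0.85;  python3 where.py 46 20 155
python3 - <<'E'
from pr import *
S=r.grab_frame("side");pr=mk(S,(200,100),8);s=r.read_state();p=np.array(s["tcp_pos"])
for dz in(0,.022): print(dz,pr(p+[0,0,dz]))
cv2.imwrite('pics/h.png',cv2.resize(S["image"][100:170,200:290],(720,560),interpolation=cv2.INTER_CUBIC))
E
```

```text
clock: 5.18
tcp_pos: [0.5447, 0.3041, 0.1377]
tool_rot: [-0.002, 0.041, 0.999, -0.001]
wrist_force: [-0.3, -0.1, -0.6]
opening: 0.003
gripper_force: 0.0
clock: 5.42
tcp_pos: [0.5463, 0.3048, 0.1421]
tool_rot: [0.001, 0.041, 0.999, 0.001]
wrist_force: [-0.5, 0.0, 0.9]
opening: 0.149
gripper_force: 0.0
t 5.42 inc mm [ 84.3  19.9 142.1] xang 175.3 F [-0.4  0.3  0.9] open 0.15
shift [ 0.0281 -0.026  -0.013 ] roll to 218.3 deg: -0.75
0 [350. 431.]
0.022 [346. 380.]
```

View pics/h.png

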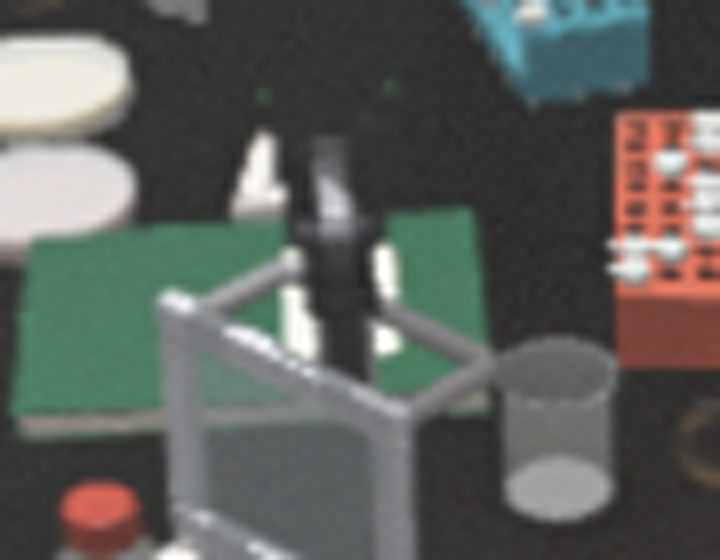

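The finger's lower end is now cut off along the sloping frame edge, so it is inside the bow. Nudging now.

```bash
python3 -m inch '[[[0.007,-0.0065,0.004],0],[[0.013,-0.012,0.003],0],[[0.019,-0.0175,0],0],[[0.024,-0.022,-0.004],0],[[0.028,-0.026,-0.008],0]]'; python3 where.py; python3 -m inch '[[[0,0,0],0],[[0,0,0],0]]'; python3 where.py
python3 - <<'E'
from h import *
S=r.grab_frame("side")["image"][90:190,190:310]
cv2.imwrite('pics/i.png',cv2.resize(S,(720,600),interpolation=cv2.INTER_CUBIC))
E
```

```text
clock: 6.1
tcp_pos: [0.5155, 0.2807, 0.1491]
tool_rot: [0.0, 0.041, 0.999, 0.0]
wrist_force: [0.1, 0.0, 0.5]
opening: 0.148
gripper_force: 0.0
t 6.1 inc mm [ 45.1  20.1 149.1] xang 175.3 F [ 0.1 -0.   0.5] open 0.15
clock: 6.35
tcp_pos: [0.5158, 0.281, 0.1485]
tool_rot: [0.0, 0.041, 0.999, 0.0]
wrist_force: [-0.5, -0.7, 0.2]
opening: 0.15
gripper_force: 0.2
t 6.35 inc mm [ 45.6  20.1 148.5] xang 175.3 F [-0.8 -0.3  0.2] open 0.15
```

View pics/i.png

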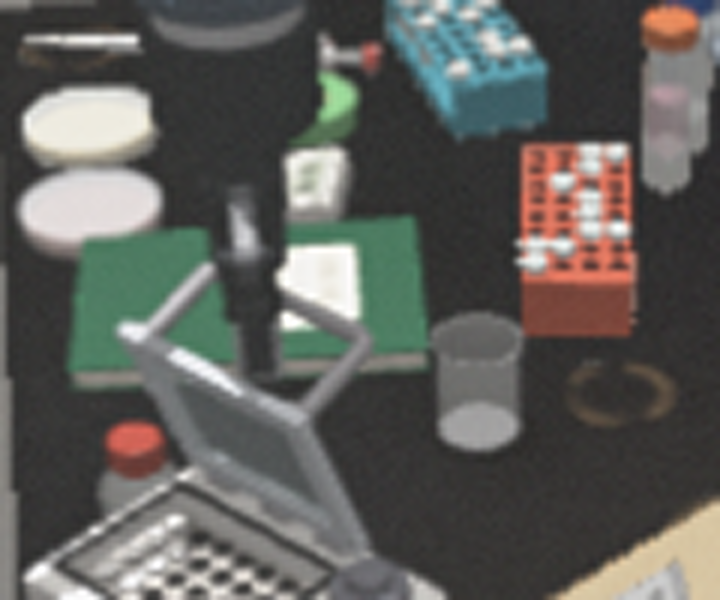

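The cover has toppled to roughly 65-70° and its bar rests on the rear of the finger. I'll shut the fingers, then estimate the angle from the cover's left edge corner.

```bash
python3 -m inch '[[[0,0,-0.004],0],[[0,0,-0.008],0],[[0,0,-0.008],0]]' 1;  python3 where.py
cat > ang.py <<'E'
from pr import *
S=r.grab_frame("side");pr=mk(S,(0,0),1)
g=cv2.cvtColor(S["image"],cv2.COLOR_BGR2GRAY)
im=S["image"].astype(int); 
# free-edge right outer corner / bar ends: print predicted pixels per angle
for th in np.arange(1.3,-.01,-.1):
    c,s=np.cos(th),np.sin(th); f=lambda x,y,z:pr(A@np.array([50+x*c+z*s,20+y,89-x*s+z*c])/1e3+C)-2
    print(round(th,2),"edgeL",f(-104,59,6),"edgeR",f(-104,-59,6),"barR",f(-94,-50,56),"bar x,z inc",round(50-94*c+56*s,1),round(89+94*s+56*c,1))
E
python3 ang.py
```

```text
clock: 6.78
tcp_pos: [0.516, 0.2811, 0.157]
tool_rot: [0.0, 0.041, 0.999, 0.0]
wrist_force: [-0.2, -0.3, 0.4]
opening: -0.004
gripper_force: 0.2
t 6.78 inc mm [ 45.8  20.  157. ] xang 175.3 F [-0.4 -0.1  0.4] open -0.0
1.3 edgeL [213. 140.] edgeR [243. 156.] barR [254. 145.] bar x,z inc 78.8 194.6
1.2 edgeL [211. 143.] edgeR [241. 158.] barR [251. 146.] bar x,z inc 68.1 196.9
1.1 edgeL [208. 145.] edgeR [238. 161.] barR [248. 148.] bar x,z inc 57.3 198.2
1.0 edgeL [206. 148.] edgeR [236. 164.] barR [246. 149.] bar x,z inc 46.3 198.4
0.9 edgeL [204. 151.] edgeR [234. 168.] barR [243. 151.] bar x,z inc 35.4 197.4
0.8 edgeL [202. 154.] edgeR [232. 171.] barR [240. 154.] bar x,z inc 24.7 195.4
0.7 edgeL [200. 158.] edgeR [230. 175.] barR [237. 156.] bar x,z inc 14.2 192.4
0.6 edgeL [199. 161.] edgeR [228. 178.] barR [235. 159.] bar x,z inc 4.0 188.3
0.5 edgeL [197. 165.] edgeR [227. 182.] barR [232. 163.] bar x,z inc -5.6 183.2
0.4 edgeL [196. 168.] edgeR [226. 185.] barR [230. 166.] bar x,z inc -14.8 177.2
0.3 edgeL [196. 172.] edgeR [225. 189.] barR [228. 170.] bar x,z inc -23.3 170.3
0.2 edgeL [195. 175.] edgeR [224. 192.] barR [226. 174.] bar x,z inc -31.0 162.6
0.1 edgeL [195. 178.] edgeR [224. 196.] barR [224. 177.] bar x,z inc -37.9 154.1
-0.0 edgeL [196. 181.] edgeR [224. 199.] barR [223. 181.] bar x,z inc -44.0 145.0
```

The pixels give a cover angle of about 1.17 rad, carried on the finger. Now I'll lower it gradually.

```bash
python3 -m inch '[[[0.0052,-0.0048,0.003],0],[[0.0103,-0.0096,0.004],0],[[0.0155,-0.0144,0.0045],0],[[0.0206,-0.0191,0.005],0],[[0.0258,-0.0239,0.006],0]]' ; python3 where.py
cat > dif.py <<'E'
from h import *
# leftmost low-saturation bright pixels in the region of the cover's left free corner; saved frame subtracts background
S=r.grab_frame("side")["image"]; B=cv2.imread("pics/side0.png")
d=cv2.absdiff(S,B).max(2); d[:, :190]=0; d[:,300:]=0; d[:130]=0; d[200:]=0
m=cv2.morphologyEx((d>35).astype(np.uint8),cv2.MORPH_OPEN,np.ones((2,2)))
sat=cv2.cvtColor(S,cv2.COLOR_BGR2HSV); m&=((sat[...,1]<60)&(sat[...,2]>100)).astype(np.uint8)
for y in range(136,200,3):
    x=np.flatnonzero(m[y]); print(y,(x.min(),x.max(),x.size) if x.size else None,end="; ")
print()
E
python3 dif.py
```

```text
clock: 7.45
tcp_pos: [0.4877, 0.2589, 0.1505]
tool_rot: [0.0, 0.041, 0.999, -0.0]
wrist_force: [-0.3, -0.8, -1.1]
opening: -0.002
gripper_force: 0.4
t 7.45 inc mm [  9.8  20.2 150.5] xang 175.3 F [-0.7 -0.4 -1.1] open -0.0
136 (np.int64(218), np.int64(242), 12); 139 (np.int64(244), np.int64(249), 6); 142 (np.int64(213), np.int64(214), 2); 145 (np.int64(212), np.int64(262), 7); 148 (np.int64(210), np.int64(260), 6); 151 (np.int64(208), np.int64(254), 13); 154 None; 157 (np.int64(203), np.int64(237), 8); 160 (np.int64(209), np.int64(235), 7); 163 (np.int64(215), np.int64(219), 5); 166 (np.int64(219), np.int64(232), 7); 169 (np.int64(231), np.int64(233), 3); 172 (np.int64(225), np.int64(236), 4); 175 (np.int64(230), np.int64(241), 7); 178 (np.int64(216), np.int64(247), 12); 181 (np.int64(212), np.int64(246), 22); 184 (np.int64(211), np.int64(254), 23); 187 (np.int64(201), np.int64(261), 30); 190 (np.int64(199), np.int64(263), 21); 193 (np.int64(228), np.int64(260), 16); 196 (np.int64(234), np.int64(255), 18); 199 (np.int64(246), np.int64(252), 7);
```

Edge corner pixels (203,157) and (233,169) give about 0.8 rad, so the cover is still carried. I'll continue.

```bash
python3 -m inch '[[[0.0059,-0.0055,0.0025],0],[[0.0118,-0.0109,0.0055],0],[[0.0177,-0.0164,0.009],0],[[0.0228,-0.0212,0.0125],0],[[0.028,-0.026,0.0175],0]]' ; python3 where.py;python3 dif.py
```

```text
clock: 8.12
tcp_pos: [0.4577, 0.2352, 0.1329]
tool_rot: [0.0, 0.041, 0.999, -0.0]
wrist_force: [-1.5, -2.3, 1.4]
opening: 0.001
gripper_force: 1.6
t 8.12 inc mm [-28.4  20.1 132.9] xang 175.3 F [-2.6 -0.9  1.4] open 0.0
136 (np.int64(236), np.int64(242), 7); 139 (np.int64(244), np.int64(249), 6); 142 (np.int64(208), np.int64(208), 1); 145 (np.int64(207), np.int64(262), 4); 148 (np.int64(207), np.int64(260), 7); 151 (np.int64(208), np.int64(254), 18); 154 None; 157 (np.int64(203), np.int64(220), 5); 160 (np.int64(202), np.int64(221), 3); 163 (np.int64(202), np.int64(203), 2); 166 (np.int64(201), np.int64(229), 13); 169 (np.int64(197), np.int64(228), 29); 172 (np.int64(202), np.int64(235), 18); 175 (np.int64(207), np.int64(241), 18); 178 (np.int64(217), np.int64(248), 13); 181 (np.int64(211), np.int64(250), 26); 184 (np.int64(207), np.int64(250), 26); 187 (np.int64(208), np.int64(252), 20); 190 (np.int64(200), np.int64(249), 24); 193 (np.int64(217), np.int64(246), 17); 196 (np.int64(222), np.int64(255), 24); 199 (np.int64(220), np.int64(252), 15);
```

```bash
python3 -m inch '[[[0.0037,-0.0034,0.0035],0],[[0.007,-0.0065,0.008],0],[[0.01,-0.0092,0.012],0],[[0.0129,-0.012,0.016],0],[[0.0158,-0.0147,0.021],0]]' ; python3 where.py;python3 dif.py
```

```text
clock: 8.8
tcp_pos: [0.4404, 0.2215, 0.1121]
tool_rot: [-0.001, 0.041, 0.999, -0.001]
wrist_force: [-7.6, -6.4, 6.0]
opening: 0.004
gripper_force: 4.5
t 8.8 inc mm [-50.5  20.1 112.1] xang 175.3 F [-9.9 -0.3  6. ] open 0.0
136 (np.int64(236), np.int64(242), 7); 139 (np.int64(244), np.int64(249), 6); 142 None; 145 (np.int64(236), np.int64(262), 2); 148 (np.int64(259), np.int64(260), 2); 151 (np.int64(222), np.int64(254), 13); 154 None; 157 (np.int64(202), np.int64(204), 3); 160 (np.int64(203), np.int64(205), 3); 163 None; 166 (np.int64(213), np.int64(226), 3); 169 (np.int64(200), np.int64(229), 17); 172 (np.int64(199), np.int64(236), 15); 175 (np.int64(199), np.int64(239), 20); 178 (np.int64(196), np.int64(248), 34); 181 (np.int64(200), np.int64(249), 19); 184 (np.int64(207), np.int64(249), 32); 187 (np.int64(202), np.int64(236), 21); 190 (np.int64(201), np.int64(243), 19); 193 (np.int64(204), np.int64(245), 26); 196 (np.int64(209), np.int64(247), 26); 199 (np.int64(214), np.int64(251), 19);
```

The force rose to about 11 N, which means the finger is getting wedged, either tip on the face or knuckle on the bar. I'll raise it gently.

```bash
python3 -m inch '[[[0,0,-0.003],0],[[0,0,-0.003],0]]' ; python3 where.py; python3 -m inch '[[[0,0,-0.003],0],[[0,0,-0.003],0]]' ; python3 where.py
```

```text
clock: 9.1
tcp_pos: [0.4412, 0.2223, 0.1147]
tool_rot: [0.0, 0.041, 0.999, 0.0]
wrist_force: [-1.1, -2.4, 0.0]
opening: -0.0
gripper_force: 1.3
t 9.1 inc mm [-49.4  20.3 114.7] xang 175.3 F [-2.4 -1.2  0. ] open -0.0
clock: 9.35
tcp_pos: [0.4412, 0.2225, 0.118]
tool_rot: [0.0, 0.041, 0.999, 0.0]
wrist_force: [-0.8, -0.4, -1.0]
opening: -0.002
gripper_force: 0.7
t 9.35 inc mm [-49.2  20.4 118. ] xang 175.3 F [-0.9  0.2 -1. ] open -0.0
```

```bash
python3 -m inch '[[[0.0015,-0.0014,0],0],[[0.003,-0.0027,0.0],0],[[0.0045,-0.0041,0],0],[[0.0059,-0.0055,0],0]]' ; python3 where.py;python3 -m inch '[[[0.0011,-0.001,0.001],0],[[0.0022,-0.002,0.001],0],[[0.0022,-0.002,0.001],0]]'; python3 where.py; python3 dif.py
```

```text
clock: 9.85
tcp_pos: [0.4347, 0.2171, 0.118]
tool_rot: [-0.0, 0.041, 0.999, -0.0]
wrist_force: [-0.6, -0.8, -0.4]
opening: 0.003
gripper_force: 0.7
t 9.85 inc mm [-57.7  20.3 118. ] xang 175.3 F [-1.  -0.3 -0.4] open 0.0
clock: 10.22
tcp_pos: [0.4323, 0.2153, 0.117]
tool_rot: [-0.0, 0.041, 0.999, -0.0]
wrist_force: [-0.8, -1.7, -0.5]
opening: 0.005
gripper_force: 1.1
t 10.22 inc mm [-60.7  20.3 117. ] xang 175.3 F [-1.7 -0.8 -0.5] open 0.0
136 (np.int64(236), np.int64(242), 7); 139 (np.int64(244), np.int64(249), 6); 142 None; 145 (np.int64(262), np.int64(262), 1); 148 (np.int64(259), np.int64(260), 2); 151 (np.int64(222), np.int64(254), 13); 154 None; 157 (np.int64(199), np.int64(200), 2); 160 (np.int64(199), np.int64(202), 4); 163 (np.int64(199), np.int64(201), 3); 166 (np.int64(223), np.int64(226), 3); 169 (np.int64(217), np.int64(229), 13); 172 (np.int64(213), np.int64(237), 19); 175 (np.int64(215), np.int64(239), 20); 178 (np.int64(201), np.int64(248), 32); 181 (np.int64(197), np.int64(251), 36); 184 (np.int64(200), np.int64(250), 21); 187 (np.int64(210), np.int64(245), 26); 190 (np.int64(201), np.int64(236), 19); 193 (np.int64(204), np.int64(240), 21); 196 (np.int64(209), np.int64(243), 24); 199 (np.int64(214), np.int64(247), 15);
```

```bash
python3 -m inch '[[[0.0009,-0.0008,0],0],[[0.0018,-0.0016,0.0],0],[[0.0018,-0.0016,0],0]]' ; python3 where.py;python3 -m inch '[[[0.0009,-0.0008,0],0],[[0.0018,-0.0016,0],0],[[0.0018,-0.0016,0],0]]'; python3 where.py; python3 -m inch '[[[0.0009,-0.0008,0],0],[[0.0018,-0.0016,0],0],[[0.0018,-0.0016,0],0]]'; python3 where.py
```

```text
clock: 10.65
tcp_pos: [0.4308, 0.2142, 0.1173]
tool_rot: [0.001, 0.041, 0.999, 0.0]
wrist_force: [0.6, -0.1, 0.3]
opening: 0.001
gripper_force: 0.0
t 10.65 inc mm [-62.5  20.3 117.3] xang 175.3 F [ 0.5 -0.5  0.3] open 0.0
clock: 11.02
tcp_pos: [0.4286, 0.2125, 0.117]
tool_rot: [0.0, 0.041, 0.999, 0.0]
wrist_force: [0.2, -0.3, 0.5]
opening: -0.002
gripper_force: 0.0
t 11.03 inc mm [-65.3  20.4 117. ] xang 175.3 F [-0.  -0.4  0.5] open -0.0
clock: 11.4
tcp_pos: [0.4267, 0.2111, 0.117]
tool_rot: [0.0, 0.041, 0.999, 0.0]
wrist_force: [0.9, -0.0, -0.9]
opening: -0.003
gripper_force: 0.0
t 11.4 inc mm [-67.7  20.5 117. ] xang 175.3 F [ 0.7 -0.6 -0.9] open -0.0
```

The load went to zero with the bar at its shut position, so the cover is seated. Next: back off, lift out and go above the key.

```bash
python3 -m inch '[[[0.0059,-0.0055,0],0],[[0.0059,-0.0055,-0.03],0],[[0.0059,-0.0055,-0.075],0],[[0.0059,-0.0055,-0.085],0]]' ; python3 where.py 31 -61 200
python3 - <<'E'
from pr import *
S=r.grab_frame("side");T=r.grab_frame("top")
cv2.imwrite('pics/j.png',cv2.hconcat([cv2.resize(S["image"][100:230,180:310],(390,390),interpolation=cv2.INTER_CUBIC),cv2.resize(T["image"][180:310,160:290],(390,390),interpolation=cv2.INTER_CUBIC)]))
E
```

```text
clock: 11.9
tcp_pos: [0.4211, 0.2063, 0.2057]
tool_rot: [0.003, 0.041, 0.999, 0.001]
wrist_force: [-0.1, -0.2, -0.9]
opening: 0.001
gripper_force: 0.0
t 11.9 inc mm [-75.1  20.1 205.7] xang 175.3 F [-0.2 -0.1 -0.9] open 0.0
shift [-0.1329  0.0129  0.0064] roll to 218.3 deg: -0.7501
```

View pics/j.png

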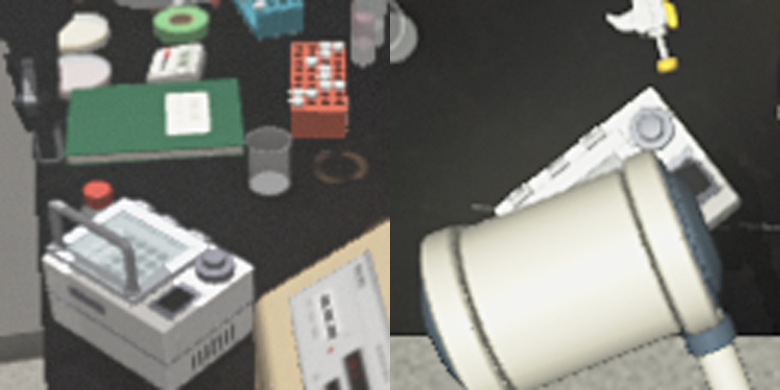

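The cover lies flat on its seat, and the key at side crop (215,260) is where it was, so the incubator hasn't moved. Moving over the key.

```bash
python3 -m inch '[[[-0.05,0.005,0],0],[[-0.1,0.01,0.005],0],[[-0.133,0.013,0.006],0],[[-0.133,0.013,0.04],0],[[-0.133,0.013,0.07],0]]' ; python3 -m inch '[[[0,0,0.01],0],[[0,0,0.018],0],[[0,0,0.018],0]]'; python3 where.py 31 -61 110
```

```text
clock: 12.62
tcp_pos: [0.5533, 0.2077, 0.1282]
tool_rot: [-0.002, 0.041, 0.999, -0.001]
wrist_force: [-0.3, 0.4, -0.5]
opening: -0.002
gripper_force: 0.0
clock: 13.0
tcp_pos: [0.5539, 0.2083, 0.1142]
tool_rot: [0.0, 0.041, 0.999, 0.0]
wrist_force: [0.4, 0.2, -0.1]
opening: -0.002
gripper_force: 0.0
t 13.0 inc mm [ 30.4 -60.6 114.2] xang 175.3 F [ 0.5 -0.1 -0.1] open -0.0
shift [-0.0007  0.0001  0.0042] roll to 218.3 deg: -0.7499
```

```bash
python3 -m inch '[[[0,0,0.005],0],[[0,0,0.009],0],[[0,0,0.009],0]]'; python3 -m inch '[[[0,0,0.004],0],[[0,0,0.004],0]]';python3 -m inch '[[[0,0,0.003],0],[[0,0,0.003],0]]'; python3 where.py
```

```text
clock: 13.38
tcp_pos: [0.5539, 0.2082, 0.1047]
tool_rot: [-0.0, 0.041, 0.999, -0.0]
wrist_force: [0.3, -0.7, 0.6]
opening: -0.002
gripper_force: 0.0
clock: 13.62
tcp_pos: [0.5538, 0.2082, 0.1005]
tool_rot: [-0.0, 0.041, 0.999, -0.0]
wrist_force: [-0.4, 0.0, -0.9]
opening: -0.004
gripper_force: 0.0
clock: 13.88
tcp_pos: [0.5538, 0.2082, 0.0976]
tool_rot: [-0.0, 0.041, 0.999, -0.0]
wrist_force: [-0.1, -0.2, -0.4]
opening: 0.001
gripper_force: 0.0
t 13.88 inc mm [ 30.3 -60.6  97.6] xang 175.3 F [-0.2 -0.1 -0.4] open 0.0
```

```bash
for i in 1 2; do :; done; python3 -m inch '[[[0,0,0.002],0],[[0,0,0.002],0]]' | grep -E 'tcp|force';python3 -m inch '[[[0,0,0.002],0],[[0,0,0.002],0]]'| grep -E 'tcp|force'; python3 -m inch '[[[0,0,0.002],0],[[0,0,0.002],0]]'| grep -E 'tcp|force'
```

```text
tcp_pos: [0.5539, 0.2082, 0.0958]
wrist_force: [0.5, 0.3, -0.2]
gripper_force: 0.0
tcp_pos: [0.5538, 0.2082, 0.0937]
wrist_force: [0.2, 0.0, 0.0]
gripper_force: 0.0
tcp_pos: [0.5539, 0.2082, 0.0917]
wrist_force: [0.2, -0.0, -0.5]
gripper_force: 0.0
```

```bash
python3 -m inch '[[[0,0,0.002],0],[[0,0,0.004],0],[[0,0,0.004],0]]' | grep -E 'tcp|wrist';python3 -m inch '[[[0,0,0.002],0],[[0,0,0.003],0],[[0,0,0.003],0]]'| grep -E 'tcp|wrist'; python3 -m inch '[[[0,0,0.002],0],[[0,0,0.003],0],[[0,0,0.003],0]]'| grep -E 'tcp|wrist'
```

```text
tcp_pos: [0.5538, 0.2082, 0.0876]
wrist_force: [0.8, -0.2, 0.5]
tcp_pos: [0.5539, 0.2082, 0.0849]
wrist_force: [-0.0, 0.2, -0.7]
tcp_pos: [0.5539, 0.2082, 0.0818]
wrist_force: [-0.5, 0.9, -0.2]
```

```bash
python3 -m inch '[[[0,0,0.002],0],[[0,0,0.003],0],[[0,0,0.003],0]]' | grep -E 'tcp|wrist';python3 -m inch '[[[0,0,0.002],0],[[0,0,0.002],0]]'| grep -E 'tcp|wrist'; python3 -m inch '[[[0,0,0.002],0],[[0,0,0.002],0]]'| grep -E 'tcp|wrist'
```

```text
tcp_pos: [0.554, 0.2082, 0.0791]
wrist_force: [-0.2, 0.4, 2.4]
tcp_pos: [0.5541, 0.2082, 0.0771]
wrist_force: [-0.6, 0.1, 1.0]
tcp_pos: [0.5541, 0.2083, 0.0751]
wrist_force: [-0.9, -0.4, 3.2]
```

Contact began near z 0.080, and the spring force is building. I'll press to the bottom.

```bash
python3 -m inch '[[[0,0,0.001],0],[[0,0,0.001],0]]' | grep -E 'tcp|wrist';python3 -m inch '[[[0,0,0.001],0],[[0,0,0.001],0]]'| grep -E 'tcp|wrist'; python3 -m inch '[[[0,0,0.001],0],[[0,0,0.001],0]]'| grep -E 'tcp|wrist'
```

```text
tcp_pos: [0.5541, 0.2083, 0.0742]
wrist_force: [-1.0, -0.8, 3.4]
tcp_pos: [0.5542, 0.2083, 0.0742]
wrist_force: [-2.8, -0.7, 7.5]
tcp_pos: [0.5542, 0.2083, 0.074]
wrist_force: [-3.2, -2.6, 11.9]
```

The stall came after about 5 mm of travel at roughly 4 N, so the key is fully down. Backing straight up and away.

```bash
python3 -m inch '[[[0,0,-0.003],0],[[0,0,-0.008],0],[[0,0,-0.03],0],[[0,0,-0.08],0],[[0,0,-0.14],0]]' | grep -E 'tcp|wrist';python3 -m inch '[[[0,0,-0.04],0],[[0,0,-0.06],0],[[0,0,-0.06],0],[[0,0,-0.06],0]]'
python3 - <<'E'
from h import *
g=r.grab_frame("side")["image"];B=cv2.imread("pics/side0.png")
d=cv2.absdiff(g,B).max(2);d=cv2.blur(d,(3,3))
# bench regions: bottle, incubator front/right edge, beaker, marker+calculator
for n,(y0,y1,x0,x1) in dict(bottle=(158,170,205,220),case=(190,230,196,265),beaker=(140,168,261,280),marker=(255,270,198,240),calc=(320,375,200,275)).items(): print(n,int((d[y0:y1,x0:x1]>40).sum()),(y1-y0)*(x1-x0))
c=g[115:240,180:310]; cv2.imwrite("pics/k.png",c)
E
```

```text
tcp_pos: [0.5531, 0.2079, 0.211]
wrist_force: [0.2, 0.9, 0.0]
clock: 18.5
tcp_pos: [0.5537, 0.2082, 0.2699]
tool_rot: [-0.001, 0.041, 0.999, -0.0]
wrist_force: [-0.5, 0.5, -0.4]
opening: 0.005
gripper_force: 0.0
bottle 13 180
case 229 2760
beaker 4 532
marker 0 630
calc 0 4125
```

```bash
python3 -c "
from station import r
print(r.sign_off())"
```

```text
the job is handed in; nothing more can be done
None
```

I closed the cover on the finger and saw it flat on its seat, pressed the start key until it stalled after about 5 mm, backed the arm clear and handed the job in; no verdict came back, the finger wedged briefly at about 12 N on the way down (limit 15 N), and I did not check that the key came back up.

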